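# Seat a taper tool holder in the run-out stand and check that it comes free

### The job

Take the tool holder that carries the slim end mill out of the rack and seat its taper fully home in the spindle of the run-out stand, lowering it in gently, not dropping or ramming it. Then check that the taper is not sticking: rock or ease the holder about 10 mm up out of its seat, hold it there for a moment, let it down fully home again and leave it standing in the spindle. Leave the other two holders in the rack and everything else on the bench where it is.

Things in the scene. Friction and masses are not known exactly. Their poses are not given: they have to be found in the camera images.
- mill_holder: Holder to mount: steel, 160 mm long, 0.45-0.7 kg, taper down in any pot of the rack; a round slotted collet nut with a slim end mill on top. Origin on its axis at the taper's large end, z up, yaw arbitrary. Diameters by z in mm: pull stud 17 at most from -72 to -48; taper 17.75 at -48 to 31.75 at 0; flange 46 from 3 to 23; neck 30 to 41; nut 34 from 41 to 62 (grip here, z = 50); end mill 10 to 88.
- seat (a point): Centre of the spindle's taper mouth, on the nose's top face 100 mm above the bench; axes as the stand's. The conical hole is 31.75 mm wide at the face and narrows as the holder's taper does for 48 mm, then 18 mm wide down to 75 mm deep. Fully home, the holder's origin is at this point, its flange 3 mm above the face. Oiled, not self-holding: let go near home, it slides home by its weight.
- rack: Fixed tool rack: black plate 90 x 290 mm, its top 95 mm above the bench, on a grey sheet-steel frame, with three round pots of 36 mm in a row along its y axis at y = -95, 0, +95 mm. Origin under its centre on the bench. The holders hang in the pots by their flanges (their origins 92 mm above the bench) with 2 mm of play; jaws have free room across the row (along x).
- face_mill: One of the other holders in the rack: same taper and flange, topped by a wide face-milling cutter 50 mm in diameter, its top 61 mm above its origin. Origin at the large end of the taper, as above; to be left in its pot.
- sidelock: The third holder in the rack: same taper and flange, topped by a plain round body 32 mm in diameter with an empty 15 mm bore, its top 60 mm above its origin. Origin at the large end of the taper; to be left in its pot.
- collet: A loose spare collet standing on the bench between rack and stand, 21 mm in diameter, 31 mm tall; origin under its centre. A bystander.
- spanner: A collet-nut spanner lying at the right, 175 mm long, 7 mm thick; origin near its middle on the bench. A bystander.
- caliper: A digital caliper lying at the far side, 230 mm long, 15 mm thick; origin at its middle on the bench. A bystander.
- clear_ring: A clear plastic ring at the far side, 64 mm in diameter, 28 mm tall; origin under its centre. A bystander.
- cleaner: A small white bottle of cleaner at the right, 52 mm in diameter, 135 mm tall; origin under its centre. A bystander.
- stand: Run-out stand, fixed: origin on the spindle axis at bench level, x towards its dial column. Grey cast base (x -78 to +128 mm, y -75 to +75, 24 mm high), round housing 96 mm wide up to 70 mm, steel spindle nose 70 mm wide up to 100 mm. Dial column 16 mm wide at x = +105 mm, 162 mm tall; dial gauge turned aside at x = +105, y = +108 mm, its top 171 mm above the bench.
There are look-alikes about, which are no part of the job. What is shaped like the mill_holder but orange, purple or yellow is not meant.

How it is judged:
By the outcome, as a careful person would: the job done as asked, in the order asked, and still so for the second after the job is handed in, with the robot touching nothing.
It also fails if it takes over 51 s, if anything falls off the work surface, if the arm or the gripper's body presses on something with over 40 N, if the wrist force passes 120 N, or if a joint passes its speed limit or range.

### The arm

A 6-joint arm with a two-finger parallel gripper is mounted at the origin on the work surface. World frame = base frame: x ahead of the robot, y to its left, z up, the work surface at z = 0. Lengths are in m, angles in rad, forces in N, time in s.
With the tool pointing down it reaches from about 0.35 to 0.775 m from the base axis. Payload 5.5 kg.
Tool frame: the origin (TCP) lies where the fingers leave the gripper's body, on its centre line; the fingertips stand env.tip_reach ahead of it and the grasp point (between the pads) lies 54 mm ahead of it (env.tip_reach is the distance from the TCP to the fingertips, in m); z points along the fingers, y is the line along which they close (so a half turn about z gives the same grasp; the last joint's range is limited). The gripper opens to 85 mm and grips with 20 to 120 N. Pads are 22 mm wide; open, the fingers measure 114 mm over their backs; the gripper's body (76 mm by 85 mm) begins 54 mm behind the grasp point. The pads swing forward as they close: fully open they stand 13 mm farther back than shut.
Start: joints at [0.963, 0.313, 0.046, 1.304, 0, 1.431], TCP at [0.259, 0.513, 0.304] pointing down, gripper open.
Joint ranges: [-2.76, 2.76], [-0.86, 1.69], [-1.03, 1.26], [-2.2, 2.34], [-1.47, 1.5], [-3.14, 3.14]. Speed limits (rad/s): [2.57, 2.57, 3.14, 3.14, 3.14, 3.14].

### API

Orientations are given as a unit quaternion [w, x, y, z].
In Python, from workcell import status, optics, hand_in, env gives the robot as it stands.
- The arm moves only by the shell command python3 -m handwheel 'ROWS' [FORCE]. ROWS is a JSON object whose one key "deltas" holds a list of rows, each a list of 5 numbers: the opening, from -1 (shut) to 1 (fully open), then the shift along the tool's x, y, z in units of 40 mm (1.0 is 40 mm), then the turn about the tool's z in units of 10 degrees (1.0 is 10 degrees). In form: {"deltas": [[jaw, x, y, z, roll], ...]}. A call has 1 to 20 rows; each row shifts and turns the commanded pose from where the row before left it, along the tool's axes as they then stand; what a row does not reach is not made up. A row lasts 1/8 s, in which the tool goes at most 62.5 mm and 10.7 degrees, less where a joint would pass 70% of its speed; a pose out of reach is approached as far as the arm can. A call is refused whole if a number of a shift passes 1 or a number of a turn 1, either way. A call with a gripper value outside its range is refused whole. The fingers move at their own pace and stop on an object; FORCE is the grip in N (left out, the last holds). Time passes only in rows, so rows that do not move let the fingers close. It gives the time, the measured TCP pose, the force, the opening and the grip force at its end, in the units of the state.
- status.get_state(): the state, without advancing time (a new reading comes with each control period).
- optics.read_camera(name): name is "scene" or "top"; returns a dict with "frame" (420x560x3 uint8, red, green, blue), "depth" (420x560 float32, m along the optical axis (not along the pixel's ray), 0 where there is no reading), "vfov" (degrees; the focal length in pixels is half the picture's height over the tangent of half this angle, whatever the lens; pixels are square), "cx", "cy" (the principal point, pixels), "k1" (the pictures are not rectified: a ray, as slopes to the right and down, at radius r is drawn at 1 + k1 r^2 times it, then the intrinsics apply), "origin" and "attitude" of the camera in the world. Camera axes: x right, y down, z forward; pixel columns grow to the right and rows downward; lengths in m; the calibration is good to about 2 mm. A picture is of the moment at which its call begins.
- hand_in(): hands the job in; it is judged then, once.
The state is a dict: "clock": time; "joint_pos": joint angles; "qvel": joint speeds; "tau": joint torques, N m; "tcp_pos": TCP position; "orientation": TCP orientation; "wrist_force": force on the tool from outside, world axes, zero at the start; "ft_torque": the same for the moment, N m; "finger_gap": finger opening in m; "grip_force": force on a finger pad.
Only numpy, scipy, OpenCV 4.12 (cv2) and the standard library are available. Lean on these libraries where they do the work, as an engineer would, in place of code of your own. Each camera call takes 0.05 s, during which the arm holds its last target. There are 200 camera calls.

## Working session

There is one attempt and no reset: what is moved stays moved. The work goes in short steps, Python scripts to look and compute and a shell command to move; the robot and the scene stay as the last step left them, time stands still between calls to the robot, and variables do not carry over. Pictures are saved under pics/ and viewed, at most 10 in all, crops included, and the job is handed in when it is done.

```bash
mkdir -p pics; cat > h.py <<'E'
import numpy as np, cv2
from workcell import status, optics, env
def grab(n):
    c=optics.read_camera(n); np.savez(f'{n}.npz',**{k:np.array(v) for k,v in c.items()}); return c
def load(n): return np.load(f'{n}.npz')
def rot(a):
    a=np.array(a)
    if a.shape==(3,3): return a
    from scipy.spatial.transform import Rotation as R
    return R.from_quat([a[1],a[2],a[3],a[0]]).as_matrix()
def world(c,d=None):
    H,W=c['depth'].shape; f=H/2/np.tan(np.radians(float(c['vfov']))/2)
    K=np.array([[f,0,float(c['cx'])],[0,f,float(c['cy'])],[0,0,1.]])
    u,v=np.meshgrid(np.arange(W),np.arange(H))
    p=cv2.undistortPoints(np.stack([u,v],-1).reshape(-1,1,2).astype(float),K,np.array([float(c['k1']),0,0,0])).reshape(H,W,2)
    r=np.dstack([p,np.ones((H,W))])@rot(c['attitude']).T   # ray, depth-scaled
    return r, np.array(c['origin'])
def at_z(c,u,v,z):
    r,o=world(c); q=r[int(v),int(u)]; return o+q*(z-o[2])/q[2]
E
python3 - <<'E'
from h import *
for n in('scene','top'):
    c=grab(n); cv2.imwrite(f'pics/{n}0.png',cv2.resize(c['frame'][:,:,::-1],(800,600)))
    print(n,c['vfov'],c['cx'],c['cy'],c['k1'],c['origin'],np.array(c['attitude']))
print(env.tip_reach); print(status.get_state())
E
```

```text
scene 55.596078575486764 284.8348049337468 209.76402346273724 0.0036716148939094357 [ 1.11837781 -0.16230244  0.87978183] [-0.22468181  0.70431907  0.64158192 -0.2045125 ]
top 52.100041417323865 286.2097944278561 205.37603328824775 -0.013281769025511585 [ 0.4381152  -0.08929235  1.20720341] [ 0.04252162 -0.70521081  0.70652839 -0.04107626]
0.0726
{'clock': 0.1, 'joint_pos': array([ 9.63397020e-01,  3.13907557e-01,  4.51064776e-02,  1.30357843e+00,
       -1.47084460e-05,  1.43119868e+00]), 'qvel': array([-0.00121584, -0.0028008 ,  0.00273522,  0.00051389, -0.00054195,
        0.00115359]), 'tau': array([ 2.59703578e-03, -4.81724703e+01,  2.99243277e+01,  1.27385309e-02,
       -1.75017317e-04,  1.37601299e-05]), 'tcp_pos': array([0.25910485, 0.5129479 , 0.30311371]), 'orientation': array([-2.81984986e-04,  2.31773807e-01,  9.72769385e-01, -7.39700529e-04]), 'wrist_force': array([-0.22886694,  0.22509174, -0.13628687]), 'ft_torque': array([-0.01175165, -0.0673442 , -0.02822859]), 'grip_force': 0.0, 'finger_gap': 0.08558827300795424}
```

View pics/scene0.png

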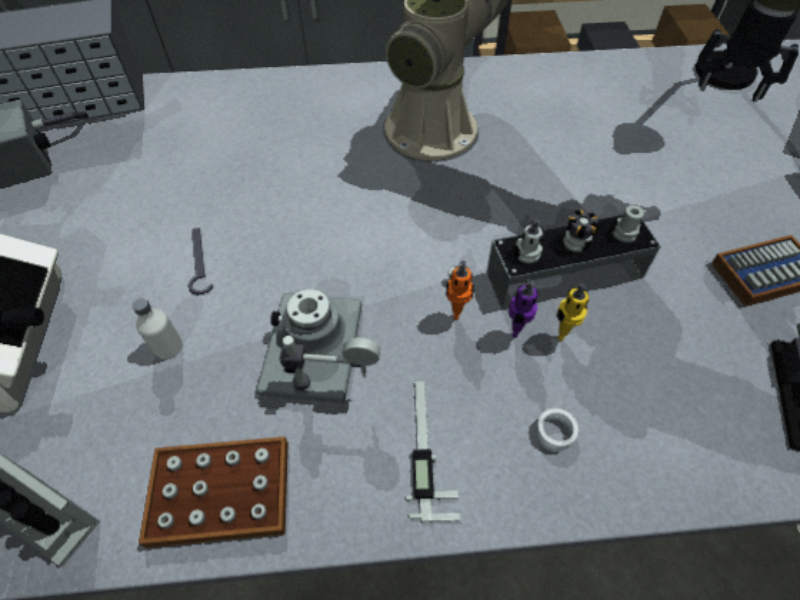

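View pics/top0.png

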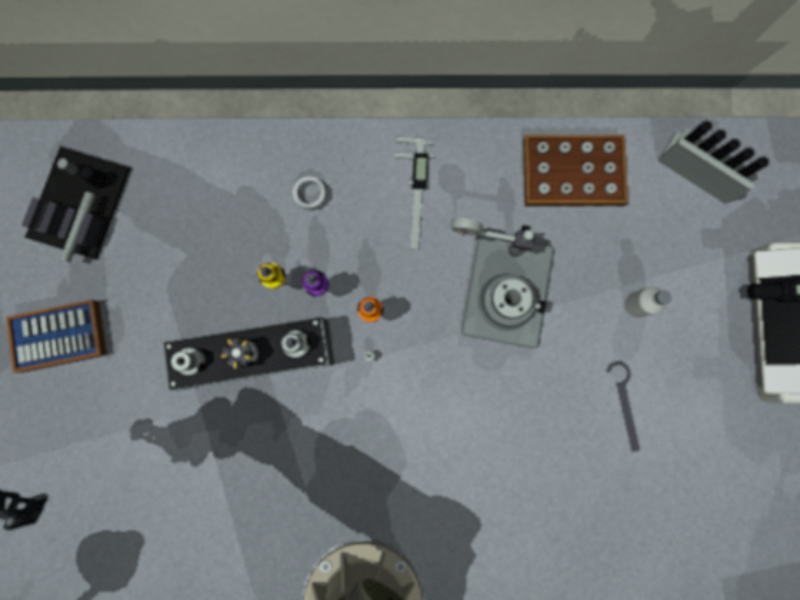

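Rack holders in the scene picture: (530,243) has a nut and a slim tip, (578,230) has a cutter with inserts, and (628,222) has an open bore. The one at (530,243), top picture (294,343), fits the mill_holder. The orange, purple and yellow ones are decoys. I'll check it in a crop.

```bash
python3 - <<'E'
from h import *
s=load('scene')['frame'][135:220,335:470,::-1]; t=load('top')['frame'][150:280,110:400,::-1]
a=cv2.resize(s,(600,378),interpolation=cv2.INTER_CUBIC)
cv2.imwrite('pics/crop_s.png',a)
cv2.imwrite('pics/crop_t.png',cv2.resize(t,None,fx=2.75,fy=2.75,interpolation=cv2.INTER_CUBIC))
c=load('top'); r,o=world(c); P=o+r*c['depth'][...,None]
ok=(c['depth']>0)
def rect(m):
    xy=P[m][:,:2].astype(np.float32)*1000; return len(xy),cv2.minAreaRect(xy),np.median(P[m][:,2])
roi=np.zeros(ok.shape,bool); roi[215:280,105:240]=1
m=ok&roi&(abs(P[...,2]-.095)<.008); print('rack',rect(m))
m2=cv2.morphologyEx(m.astype(np.uint8),cv2.MORPH_OPEN,np.ones((3,3)))>0; print(rect(m2))
roi=np.zeros(ok.shape,bool); roi[170:245,320:395]=1
m=ok&roi&(abs(P[...,2]-.100)<.006); n=cv2.morphologyEx(m.astype(np.uint8),cv2.MORPH_OPEN,np.ones((3,3)))
print('nose',n.sum(),np.median(P[m][:,2]),cv2.minEnclosingCircle((P[n>0][:,:2]*1000).astype(np.float32)),P[n>0].mean(0))
m=ok&roi&(abs(P[...,2]-.024)<.006);print('base',rect(m))
roi=np.zeros(ok.shape,bool); roi[225:260,190:222]=1
for z0,z1 in((.105,.125),(.145,.16),(.165,.19)):
    m=ok&roi&(P[...,2]>z0)&(P[...,2]<z1); 
    if m.sum()>2: print('mill',z0,m.sum(),P[m].mean(0),cv2.minEnclosingCircle((P[m][:,:2]*1000).astype(np.float32)))
E
```

```text
rack (2967, ((462.57855224609375, 210.90493774414062), (90.46253204345703, 294.2920837402344), 9.154629707336426), np.float64(0.09487921045830872))
(2957, ((462.57855224609375, 210.90493774414062), (90.46253204345703, 294.2920837402344), 9.154629707336426), np.float64(0.09487959603956408))
nose 463 0.09934847979199102 ((562.0732421875, -275.439208984375), 35.161170959472656) [ 0.56183411 -0.27538801  0.09933463]
base (2412, ((586.263916015625, -279.6923828125), (149.832763671875, 204.4962158203125), 79.02802276611328), np.float64(0.023457848257338654))
mill 0.105 110 [0.47681552 0.10633901 0.11443521] ((478.5180969238281, 115.7052993774414), 24.20438575744629)
mill 0.145 136 [0.47865308 0.11350151 0.1531582 ] ((478.770751953125, 115.30594635009766), 17.3000545501709)
mill 0.165 19 [0.47843854 0.11456715 0.17792754] ((478.3985595703125, 115.37169647216797), 5.337531089782715)
```

View pics/crop_s.png

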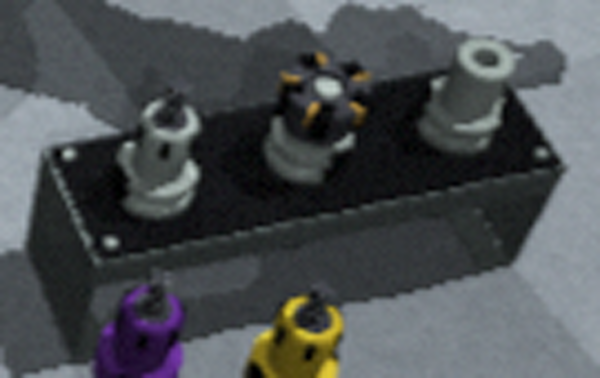

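View pics/crop_t.png

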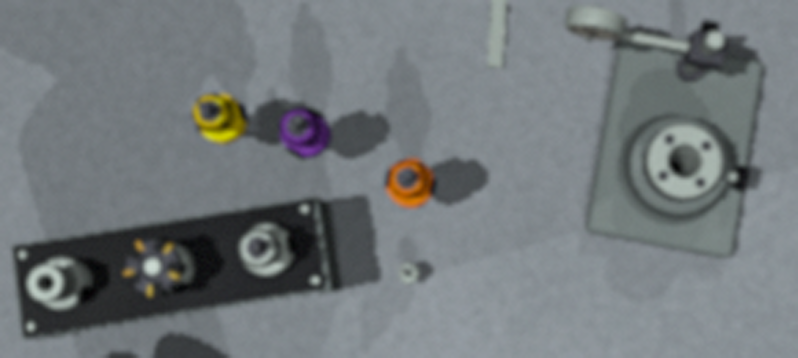

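Confirmed: the left holder in the crop has a nut and a slim dark mill. The middle one is the face mill and the right one is the sidelock with its bore. The mill's axis is at (0.4785, 0.1153) with nut Ø34.6 and tip Ø10.7, and the nose is at (0.562, -0.2754) with Ø70.3 and z 0.0993. All of these match the given sizes. The rack's yaw is about 9.3°, so next I turn the tool and move over the holder, still high.

```bash
python3 -m handwheel '{"deltas": [[1,0,0,0,0.9],[1,0,0,0,0.9],[1,0,0,0,0.9],[1,0,0,0,0.9],[1,0,0,0,0.9],[1,0,0,0,0.89],[1,-0.88,0.31,0,0],[1,-0.88,0.31,0,0],[1,-0.88,0.31,0,0],[1,-0.88,0.31,0,0],[1,-0.88,0.31,0,0],[1,-0.88,0.31,0,0],[1,-0.88,0.31,0,0],[1,-0.88,0.31,0,0],[1,-0.88,0.31,0,0],[1,-0.88,0.31,0,0],[1,-0.88,0.31,0,0],[1,-0.88,0.31,0,0],[1,0,0,0,0],[1,0,0,0,0]]}' 40
cat >> h.py <<'E'
def togo(target):
    s=status.get_state(); R=rot(s['orientation']); 
    print('t',s['clock'],'tcp',s['tcp_pos'].round(4),'yaw_y',np.degrees(np.arctan2(R[1,1],R[0,1])).round(2),'zax',R[:,2].round(4),'F',s['wrist_force'].round(1),'gap',s['finger_gap'].round(4),'grip',round(s['grip_force'],1))
    print('units to go',(R.T@(np.array(target)-s['tcp_pos'])/.04).round(3))
E
python3 - <<'E'
from h import *
togo([.4785,.1153,.196])
c=load('scene'); r,o=world(c); P=o+r*c['depth'][...,None]
d=P[...,:2]
m=(c['depth']>0)&(np.hypot(d[...,0]-.4785,d[...,1]-.1153)<.02)&(P[...,2]>.172); print('mill tip scene',m.sum(),P[m].mean(0))
m=(c['depth']>0)&(np.hypot(d[...,0]-.562,d[...,1]+.2754)<.045)&(abs(P[...,2]-.1)<.004); print('nose scene',m.sum(),cv2.minEnclosingCircle((d[m]*1000).astype(np.float32)),np.median(P[m][:,2]))
E
```

```text
clock: 2.6
tcp_pos: [0.4739, 0.1206, 0.3035]
orientation: [-0.001, 0.648, 0.762, -0.0]
wrist_force: [0.1, 0.3, 0.3]
finger_gap: 0.086
grip_force: 0.0Traceback (most recent call last):
  File "<stdin>", line 2, in <module>
  File "h.py", line 22, in togo
    print('t',s['clock'],'tcp',s['tcp_pos'].round(4),'yaw_y',np.degrees(np.arctan2(R[1,1],R[0,1])).round(2),'zax',R[:,2].round(4),'F',s['wrist_force'].round(1),'gap',s['finger_gap'].round(4),'grip',round(s['grip_force'],1))
                                                                                                                                                                      ^^^^^^^^^^^^^^^^^^^^^
AttributeError: 'float' object has no attribute 'round'
```

```bash
sed -i "s/s\['finger_gap'\].round(4)/round(s['finger_gap'],4)/" h.py
python3 - <<'E'
from h import *
togo([.4785,.1153,.196])
c=load('scene'); r,o=world(c); P=o+r*c['depth'][...,None]
d=P[...,:2]
m=(c['depth']>0)&(np.hypot(d[...,0]-.4785,d[...,1]-.1153)<.02)&(P[...,2]>.172); print('mill tip scene',m.sum(),P[m].mean(0))
m=(c['depth']>0)&(np.hypot(d[...,0]-.562,d[...,1]+.2754)<.045)&(abs(P[...,2]-.1)<.004); print('nose scene',m.sum(),cv2.minEnclosingCircle((d[m]*1000).astype(np.float32)),np.median(P[m][:,2]))
E
```

```text
t 2.6 tcp [0.4739 0.1206 0.3035] yaw_y 9.27 zax [-1.2e-03  3.0e-04 -1.0e+00] F [0.1 0.3 0.3] gap 0.086 grip 0.0
units to go [-0.15   0.094  2.688]
mill tip scene 20 [0.4820398  0.11225547 0.17845463]
nose scene 473 ((563.592529296875, -278.8714904785156), 36.870391845703125) 0.10032172328204392
```

```bash
python3 -m handwheel '{"deltas": [[1,-0.16,0.1,0,0],[1,0,0,0.5,0],[1,0,0,0.5,0],[1,0,0,0.5,0],[1,0,0,0.4,0],[1,0,0,0.4,0],[1,0,0,0.38,0],[1,0,0,0,0],[1,0,0,0,0],[-1,0,0,0,0],[-1,0,0,0,0],[-1,0,0,0,0],[-1,0,0,0,0],[-1,0,0,0,0],[-1,0,0,0,0],[-1,0,0,0,0],[-1,0,0,0,0]]}' 50
python3 -c "
from h import *
togo([.4785,.1153,.196])"
```

```text
clock: 4.72
tcp_pos: [0.4799, 0.1148, 0.1972]
orientation: [0.0, 0.647, 0.762, 0.001]
wrist_force: [0.8, 0.4, 5.1]
finger_gap: 0.0325
grip_force: 49.3
t 4.725 tcp [0.4799 0.1148 0.1972] yaw_y 9.3 zax [ 1.4e-03  2.0e-04 -1.0e+00] F [0.8 0.4 5.1] gap 0.0325 grip 49.3
units to go [ 0.018 -0.032  0.031]
```

```bash
python3 -m handwheel '{"deltas": [[-1,0,0,-0.1,0],[-1,0,0,-0.2,0],[-1,0,0,-0.3,0],[-1,0,0,-0.4,0],[-1,0,0,-0.4,0],[-1,0,0,-0.5,0],[-1,0,0,-0.5,0],[-1,0,0,-0.5,0],[-1,0,0,-0.5,0],[-1,0,0,-0.5,0],[-1,0,0,-0.4,0],[-1,0,0,-0.2,0],[-1,0,0,0,0],[-1,0,0,0,0]]}' 70
python3 - <<'E'
from h import *
togo([.562,-.2754,.376])
c=grab('top'); r,o=world(c); P=o+r*c['depth'][...,None]
c=grab('scene'); cv2.imwrite('pics/s2.png',cv2.resize(c['frame'][80:260,270:510,::-1],(800,600),interpolation=cv2.INTER_CUBIC))
E
```

```text
clock: 6.48
tcp_pos: [0.4791, 0.1147, 0.376]
orientation: [-0.0, 0.647, 0.762, -0.0]
wrist_force: [-0.4, -0.1, -6.3]
finger_gap: 0.0326
grip_force: 70.2
t 6.475 tcp [0.4791 0.1147 0.376 ] yaw_y 9.29 zax [-0.0012 -0.     -1.    ] F [-0.4 -0.1 -6.3] gap 0.0326 grip 70.2
units to go [-9.96e+00  4.71e-01 -2.00e-03]
```

View pics/s2.png

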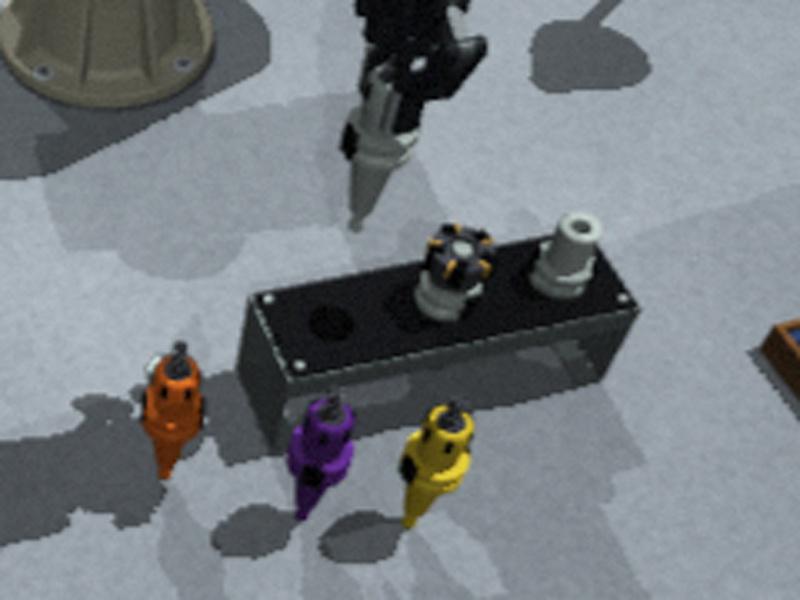

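The holder hangs upright in the jaws with its stud at crop (356,228). Its pot is empty and the neighbours haven't moved. Next I go over the spindle.

```bash
python3 -m handwheel '{"deltas": [[-1,-0.2,0.01,0,0],[-1,-0.4,0.02,0,0],[-1,-0.6,0.03,0,0],[-1,-0.7,0.03,0,0],[-1,-0.75,0.035,0,0],[-1,-0.75,0.035,0,0],[-1,-0.75,0.035,0,0],[-1,-0.75,0.035,0,0],[-1,-0.75,0.035,0,0],[-1,-0.75,0.035,0,0],[-1,-0.75,0.035,0,0],[-1,-0.75,0.035,0,0],[-1,-0.7,0.03,0,0],[-1,-0.6,0.03,0,0],[-1,-0.35,0.03,0,0],[-1,-0.16,0.02,0,0],[-1,0,0,0,0],[-1,0,0,0,0],[-1,0,0,0,0]]}'
python3 - <<'E'
from h import *
togo([.562,-.2757,.376]); t=status.get_state()['tcp_pos']
c=grab('scene'); r,o=world(c); P=o+r*c['depth'][...,None]
near=(c['depth']>0)&(np.hypot(P[...,0]-t[0],P[...,1]-t[1])<.035)
vd=(t-o)[:2]; vd/=np.linalg.norm(vd); lat=np.array([-vd[1],vd[0]])
for z in np.arange(.205,.33,.01):
    m=near&(abs(P[...,2]-z)<.004)
    if m.sum()>2:
        l=(P[m][:,:2]-t[:2])@lat*1000; f=(P[m][:,:2]-t[:2])@vd*1000
        print(z.round(3),m.sum(),'lat',l.min().round(1),l.max().round(1),'mid',((l.min()+l.max())/2).round(1),'front',np.percentile(f,5).round(1))
print('lat',lat)
cv2.imwrite('pics/s3.png',cv2.resize(c['frame'][130:280,150:350,::-1],(800,600),interpolation=cv2.INTER_CUBIC))
E
```

```text
clock: 8.95
tcp_pos: [0.561, -0.2646, 0.377]
orientation: [0.0, 0.647, 0.762, 0.0]
wrist_force: [0.1, 0.1, -5.5]
finger_gap: 0.0323
grip_force: 70.1
t 8.95 tcp [ 0.561  -0.2646  0.377 ] yaw_y 9.35 zax [ 2.e-04  1.e-04 -1.e+00] F [ 0.1  0.1 -5.5] gap 0.0323 grip 70.1
units to go [-0.277 -0.021  0.025]
0.205 17 lat -3.6 6.8 mid 1.6 front -5.3
0.215 5 lat -0.9 7.4 mid 3.3 front -4.0
0.225 12 lat -6.8 10.0 mid 1.6 front -8.3
0.235 21 lat -8.2 11.0 mid 1.4 front -10.4
0.245 22 lat -9.4 12.0 mid 1.3 front -11.9
0.255 24 lat -10.7 14.0 mid 1.6 front -13.0
0.265 13 lat -8.7 9.9 mid 0.6 front -14.2
0.275 37 lat -21.9 23.5 mid 0.8 front -22.0
0.285 67 lat -21.1 24.3 mid 1.6 front -20.7
0.295 174 lat -21.9 24.5 mid 1.3 front -21.4
0.305 16 lat -12.3 15.8 mid 1.8 front -22.0
0.315 39 lat -13.0 17.6 mid 2.3 front -28.0
0.325 41 lat -15.6 18.1 mid 1.3 front -28.9
lat [ 0.18059516 -0.98355752]
```

View pics/s3.png

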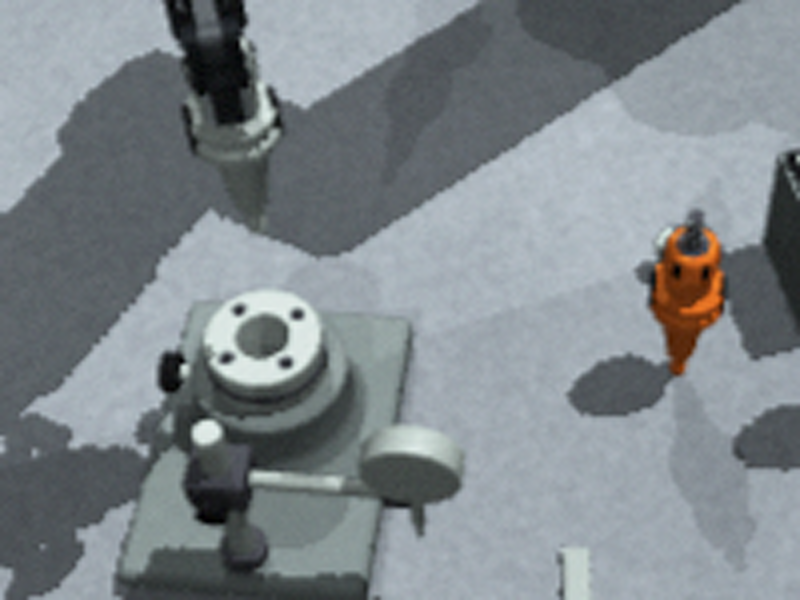

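The holder is upright over the stand, but still about 11 mm short in y of the spindle mouth, which is at crop (263,336). I'll take the mouth's lateral middle from the same scene frame to get a consistent offset.

```bash
python3 - <<'E'
from h import *
t=np.array([.561,-.2646]); c=load('scene'); r,o=world(c); P=o+r*c['depth'][...,None]
vd=t-o[:2]; vd/=np.linalg.norm(vd); lat=np.array([-vd[1],vd[0]])
m=(c['depth']>0)&(np.hypot(P[...,0]-.563,P[...,1]+.277)<.045)&(abs(P[...,2]-.1)<.003)
l=(P[m][:,:2]-t)@lat*1000; f=(P[m][:,:2]-t)@vd*1000
print('nose lat',np.percentile(l,[0,1,99,100]).round(1),'front/back',np.percentile(f,[0,1,99,100]).round(1))
e=cv2.fitEllipse(cv2.convexHull((P[m][:,:2]*1000).astype(np.float32))); print(e)
E
```

```text
nose lat [-21.2 -19.5  45.6  47.4] front/back [-34.9 -33.1  34.   36.6]
((562.8280639648438, -277.7924499511719), (68.67111206054688, 71.4284896850586), 109.17208099365234)
```

```bash
python3 -m handwheel '{"deltas": [[-1,-0.29,0,0,0],[-1,0,0,0.2,0],[-1,0,0,0.4,0],[-1,0,0,0.5,0],[-1,0,0,0.5,0],[-1,0,0,0.5,0],[-1,0,0,0.4,0],[-1,0,0,0.4,0],[-1,0,0,0.3,0],[-1,0,0,0.2,0],[-1,0,0,0.1,0],[-1,0,0,0,0],[-1,0,0,0,0]]}'
python3 -c "
from h import *
togo([.5628,-.276,.2052])"
```

```text
clock: 10.62
tcp_pos: [0.5632, -0.277, 0.2373]
orientation: [0.001, 0.647, 0.762, 0.0]
wrist_force: [0.2, -0.1, -5.6]
finger_gap: 0.0321
grip_force: 70.2
t 10.625 tcp [ 0.5632 -0.277   0.2373] yaw_y 9.3 zax [ 1.1e-03 -5.0e-04 -1.0e+00] F [ 0.2 -0.1 -5.6] gap 0.0321 grip 70.2
units to go [ 0.028 -0.007  0.803]
```

```bash
python3 -m handwheel '{"deltas": [[-1,0.02,0,0.05,0],[-1,0,0,0.05,0],[-1,0,0,0.05,0],[-1,0,0,0.05,0],[-1,0,0,0.05,0],[-1,0,0,0.05,0],[-1,0,0,0,0]]}' 40; python3 -m handwheel '{"deltas": [[-1,0,0,0.04,0],[-1,0,0,0.04,0],[-1,0,0,0,0]]}'; python3 -m handwheel '{"deltas": [[-1,0,0,0.04,0],[-1,0,0,0.04,0],[-1,0,0,0,0]]}'
python3 -c "
from h import *
togo([.5628,-.276,.2052])"
```

```text
clock: 11.5
tcp_pos: [0.5627, -0.276, 0.2244]
orientation: [-0.0, 0.647, 0.762, 0.0]
wrist_force: [-0.6, 1.2, -5.9]
finger_gap: 0.0324
grip_force: 70.2
clock: 11.88
tcp_pos: [0.5627, -0.276, 0.2213]
orientation: [-0.0, 0.647, 0.762, 0.0]
wrist_force: [1.0, -0.1, -5.4]
finger_gap: 0.032
grip_force: 70.2
clock: 12.25
tcp_pos: [0.5627, -0.276, 0.218]
orientation: [-0.0, 0.647, 0.762, 0.0]
wrist_force: [-0.3, 0.1, -6.3]
finger_gap: 0.032
grip_force: 70.2
t 12.25 tcp [ 0.5627 -0.276   0.218 ] yaw_y 9.3 zax [-3.e-04  3.e-04 -1.e+00] F [-0.3  0.1 -6.3] gap 0.032 grip 70.2
units to go [0.    0.002 0.321]
```

No contact so far. Continuing down in small steps.

```bash
for i in 1 2; do :; done; python3 -m handwheel '{"deltas": [[-1,0,0,0.04,0],[-1,0,0,0.04,0],[-1,0,0,0,0]]}' | sed -n '2p;4p'; python3 -m handwheel '{"deltas": [[-1,0,0,0.04,0],[-1,0,0,0.04,0],[-1,0,0,0,0]]}'| sed -n '2p;4p'; python3 -m handwheel '{"deltas": [[-1,0,0,0.03,0],[-1,0,0,0.03,0],[-1,0,0,0,0]]}'| sed -n '2p;4p'; python3 -m handwheel '{"deltas": [[-1,0,0,0.03,0],[-1,0,0,0,0]]}'| sed -n '2p;4p'
```

```text
tcp_pos: [0.5627, -0.276, 0.2148]
wrist_force: [0.2, -0.1, -5.7]
tcp_pos: [0.5627, -0.276, 0.2117]
wrist_force: [-0.0, 0.1, -5.5]
tcp_pos: [0.5627, -0.276, 0.2093]
wrist_force: [0.0, 0.2, -5.3]
tcp_pos: [0.5628, -0.2761, 0.2082]
wrist_force: [1.0, 0.6, -5.4]
```

```bash
python3 -m handwheel '{"deltas": [[-1,0,0,0.025,0],[-1,0,0,0,0]]}' | sed -n '2p;4p'; python3 -m handwheel '{"deltas": [[-1,0,0,0.025,0],[-1,0,0,0,0]]}'| sed -n '2p;4p'; python3 -m handwheel '{"deltas": [[-1,0,0,0.015,0],[-1,0,0,0,0]]}'| sed -n '2p;4p'
```

```text
tcp_pos: [0.5629, -0.2761, 0.2072]
wrist_force: [-0.5, -0.1, -5.7]
tcp_pos: [0.563, -0.2761, 0.2063]
wrist_force: [0.6, -0.4, -5.1]
tcp_pos: [0.563, -0.2761, 0.2059]
wrist_force: [0.2, 0.4, -5.0]
```

```bash
python3 -m handwheel '{"deltas": [[-1,0,0,0.015,0],[-1,0,0,0,0]]}' | sed -n '2p;4p'; python3 -m handwheel '{"deltas": [[-1,0,0,0.015,0],[-1,0,0,0,0]]}'| sed -n '2p;4p'; python3 -m handwheel '{"deltas": [[-1,0,0,0.015,0],[-1,0,0,0,0]]}'| sed -n '2p;4p'; python3 -m handwheel '{"deltas": [[-1,0,0,0,0]]}'| sed -n '2p;4p'
```

```text
tcp_pos: [0.5631, -0.2761, 0.2056]
wrist_force: [0.7, 1.5, -1.8]
tcp_pos: [0.5632, -0.2761, 0.2053]
wrist_force: [1.0, 2.0, 2.7]
tcp_pos: [0.5632, -0.2761, 0.205]
wrist_force: [0.9, 1.3, 5.4]
tcp_pos: [0.5632, -0.2761, 0.205]
wrist_force: [0.9, 2.7, 5.1]
```

It has bottomed where expected: TCP 0.205 against 0.2052, with the force reversed. I'll open briefly so it can settle by its own weight, then measure its height.

```bash
python3 -m handwheel '{"deltas": [[0.2,0,0,0,0],[0.2,0,0,0,0],[0.2,0,0,0,0],[0.2,0,0,0,0],[0.2,0,0,0,0]]}'
cat > meas.py <<'E'
from h import *
togo([.5628,-.276,.2052])
c=grab('scene'); r,o=world(c); P=o+r*c['depth'][...,None]
n=(c['depth']>0)&(np.hypot(P[...,0]-.563,P[...,1]+.277)<.045)&(abs(P[...,0]-.563)<.045)
nose=n&(abs(P[...,2]-.1)<.003); fl=n&(abs(P[...,2]-.123)<.006)&(np.hypot(P[...,0]-.563,P[...,1]+.277)<.021)
print('nose z',np.median(P[nose][:,2]),'flange top z',fl.sum(),np.median(P[fl][:,2]))
E
python3 meas.py; python3 - <<'E'
from h import *
c=load('scene'); cv2.imwrite('pics/s4.png',cv2.resize(c['frame'][150:270,150:310,::-1],(800,600),interpolation=cv2.INTER_CUBIC))
E
```

```text
clock: 15.88
tcp_pos: [0.5628, -0.2761, 0.2038]
orientation: [-0.0, 0.647, 0.762, 0.0]
wrist_force: [0.1, 0.0, -0.1]
finger_gap: 0.0512
grip_force: 0.0
t 15.875 tcp [ 0.5628 -0.2761  0.2038] yaw_y 9.29 zax [-1.e-04  2.e-04 -1.e+00] F [ 0.1  0.  -0.1] gap 0.0512 grip 0.0
units to go [ 0.002  0.001 -0.036]
nose z 0.10004546448008628 flange top z 46 0.12259108673282687
```

View pics/s4.png

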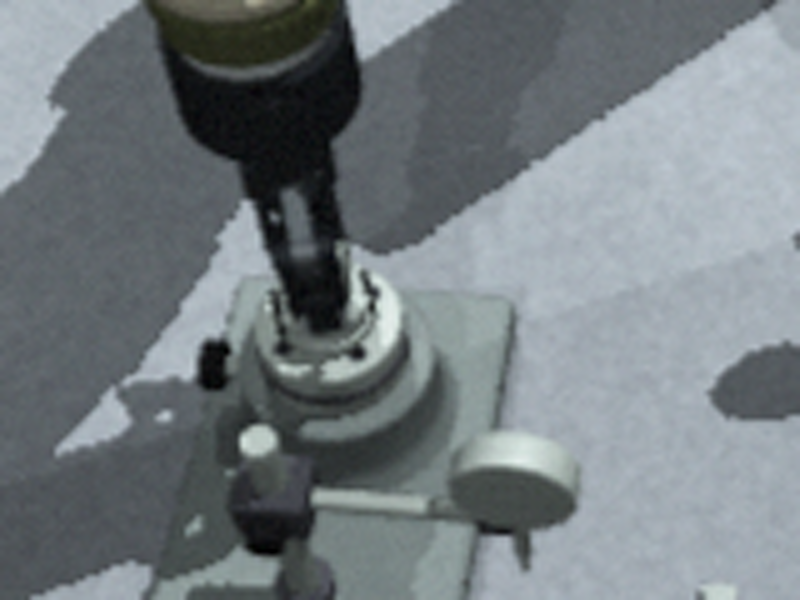

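The flange stands just above the nose face at crop (325,330), with its top at z 0.1226 (0.123 expected). It is home. Next: regrip, ease it up 10 mm, hold.

```bash
python3 -m handwheel '{"deltas": [[-1,0,0,0,0],[-1,0,0,0,0],[-1,0,0,0,0],[-1,0,0,0,0],[-1,0,0,0,0],[-1,0,0,0,0]]}' 50; python3 -m handwheel '{"deltas": [[-1,0,0,-0.04,0],[-1,0,0,-0.04,0],[-1,0,0,-0.05,0],[-1,0,0,-0.05,0],[-1,0,0,-0.05,0],[-1,0,0,-0.03,0],[-1,0,0,0,0],[-1,0,0,0,0],[-1,0,0,0,0],[-1,0,0,0,0],[-1,0,0,0,0],[-1,0,0,0,0],[-1,0,0,0,0],[-1,0,0,0,0]]}'; sed -i 's/<.006)/<.018)/' meas.py; python3 meas.py
```

```text
clock: 16.68
tcp_pos: [0.5634, -0.2761, 0.2042]
orientation: [0.001, 0.647, 0.762, 0.0]
wrist_force: [4.8, 1.3, 1.6]
finger_gap: 0.0328
grip_force: 49.7
clock: 18.42
tcp_pos: [0.5628, -0.276, 0.2143]
orientation: [-0.0, 0.647, 0.762, 0.0]
wrist_force: [0.3, -0.0, -6.0]
finger_gap: 0.0326
grip_force: 50.1
t 18.425 tcp [ 0.5628 -0.276   0.2143] yaw_y 9.3 zax [-0.e+00  1.e-04 -1.e+00] F [ 0.3 -0.  -6. ] gap 0.0326 grip 50.1
units to go [0.001 0.    0.227]
nose z 0.10022799386523873 flange top z 114 0.13195627492029893
```

It is lifted about 10 mm, with the full weight on the wrist. Lowering it gently.

```bash
python3 -m handwheel '{"deltas": [[-1,0,0,0.04,0],[-1,0,0,0.04,0],[-1,0,0,0.04,0],[-1,0,0,0.04,0],[-1,0,0,0.03,0],[-1,0,0,0.02,0],[-1,0,0,0.02,0],[-1,0,0,0.015,0],[-1,0,0,0.015,0],[-1,0,0,0,0],[-1,0,0,0,0]]}'; python3 -m handwheel '{"deltas": [[-1,0,0,0.015,0],[-1,0,0,0,0]]}'| sed -n '2p;4p'
```

```text
clock: 19.85
tcp_pos: [0.5633, -0.2761, 0.2045]
orientation: [0.001, 0.647, 0.762, 0.0]
wrist_force: [3.3, 1.6, -0.6]
finger_gap: 0.0328
grip_force: 50.6
tcp_pos: [0.5634, -0.2761, 0.2043]
wrist_force: [2.8, 3.7, 4.8]
```

Down with light contact. I release it, open fully and withdraw straight up.

```bash
python3 -m handwheel '{"deltas": [[0.2,0,0,0,0],[0.2,0,0,0,0],[0.2,0,0,0,0],[0.2,0,0,0,0],[1,0,0,0,0],[1,0,0,0,0],[1,0,0,0,0],[1,0,0,-0.2,0],[1,0,0,-0.4,0],[1,0,0,-0.5,0],[1,0,0,-0.5,0],[1,0,0,-0.6,0],[1,0,0,-0.6,0],[1,0,0,-0.6,0],[1,0,0,-0.5,0],[1,0,0,-0.3,0],[1,0,0,0,0],[1,0,0,0,0]]}'; python3 meas.py; python3 - <<'E'
from h import *
c=load('scene'); cv2.imwrite('pics/s5.png',cv2.resize(c['frame'][:,:,::-1],(800,600),interpolation=cv2.INTER_CUBIC))
E
```

```text
clock: 22.35
tcp_pos: [0.5627, -0.276, 0.3706]
orientation: [-0.001, 0.647, 0.762, -0.0]
wrist_force: [0.8, -0.6, 0.0]
finger_gap: 0.0853
grip_force: 0.0
t 22.35 tcp [ 0.5627 -0.276   0.3706] yaw_y 9.29 zax [-8.e-04  6.e-04 -1.e+00] F [ 0.8 -0.6  0. ] gap 0.0853 grip 0.0
units to go [-3.000e-03  6.000e-03  4.135e+00]
nose z 0.10038709938119361 flange top z 149 0.1232189734797372
```

View pics/s5.png

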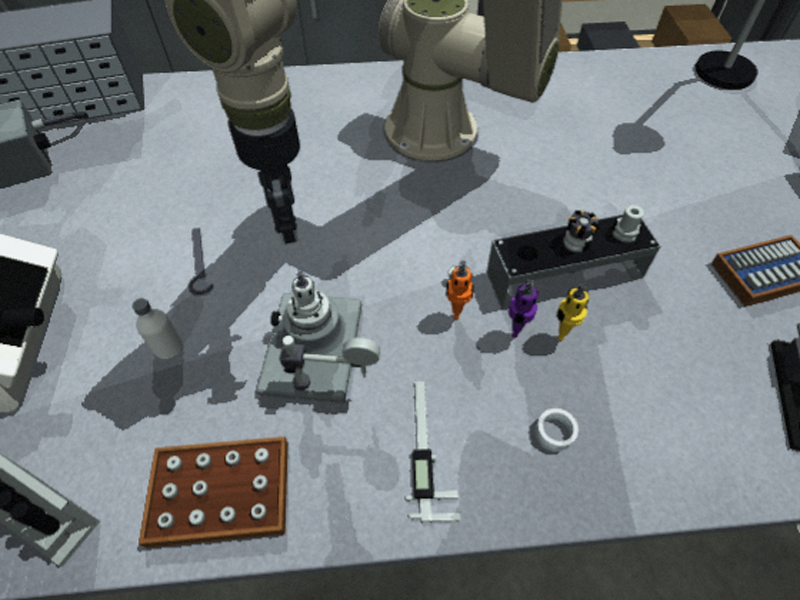

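The holder stands upright in the spindle at (305,300), with its flange top at 0.123, so it is fully home. The arm is clear at (285,230), and nothing else has moved.

```bash
python3 -c "
from workcell import hand_in
print(hand_in())"
```

```text
the job is handed in; nothing more can be done
None
```

The job is handed in: the slim end mill's holder stands fully home in the spindle after being eased about 10 mm up, held and lowered again, the arm is clear, nothing else looked moved, and it took about 22 s.

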